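Index the specimen mould to its station, close it and hold it pressed

TASK

First swing the turntable clockwise by its black knob until its brass lug rests against the yellow stop, with the red line on the disc at the red pointer. Then fit the loose blue mould half down over the two dowels of the lower half on the turntable, right way round (wide hole on the thick dowel), until the faces meet, and finish while still gripping it and pressing the closed pair together with a steady push of about 15 N. Leave the turntable at its station and do not disturb the jar, the beaker and the weight.

Things in the scene. Friction and masses are not known exactly. Their poses are not given: they have to be found in the camera images.
- turntable (a joint): Turntable angle, rad, growing anticlockwise seen from above, 0 to 1.5; starts at 0.6 to 1.3. At 0 it stands at its station: the brass lug on its rim rests against the fixed yellow stop and the red line on the disc meets the fixed red pointer. It turns with about 2 N at the knob, has no spring and stays where it is left.
- turn_axis (a point): Centre of the aluminium turntable disc (240 mm across, on a fixed white base), on its vertical axis at the disc's top face, 40 mm above the bench. Its axes turn with the disc: x points from the axis to the black knob, z up.
- turn_handle (a point): Middle of the black upright knob on the disc, 85 mm from the axis: a cylinder 22 mm in diameter, its grip 36 mm tall (54 to 90 mm above the bench) on a 16 mm steel post; this point is 72 mm above the bench.
- lower: Lower mould half: grey block 90 x 60 x 25 mm (x, y, z) fixed on the disc opposite the knob, centre 48 mm from the axis, axes as the disc's. Origin: centre of its underside, 40 mm above the bench. On its upper face (25 mm up) two steel dowels 17 mm tall, last 5 mm tapered, at y = 0: 10 mm diameter at x = -32 mm, 14 mm at x = +32 mm (nearer the knob).
- upper_mid (a point): Centre of the loose upper mould half, 28 mm above its underside: a blue plate 90 x 60 x 22 mm (x, y, z) with an aluminium grip block 38 (x) by 24 (y) by 34 mm high on the middle of its top, 56 mm high in all. Lies on the bench, plate down. The grip block spans -6 to +28 mm in z from this point. When closed, this point is 53 mm above the lower half's origin and the axes agree.
- upper: The same upper mould half, 0.28 to 0.42 kg; origin at the centre of its underside, the face that meets the lower half. Two holes go through the plate at y = 0: 12 mm diameter at x = -32 mm, 16 mm at x = +32 mm, flared by 2 mm at the underside: 2 mm play on the dowels, one way round only.
- jar: White jar with red lid, 60 mm in diameter, 85 mm tall; origin at its underside. To be left alone.
- beaker: Glass beaker, 68 mm in diameter, 90 mm tall; origin at its underside. To be left alone.
- weight: Steel calibration weight, 38 mm in diameter, 58 mm tall; origin at its underside. To be left alone.
Not all that is in view belongs to the job. What is shaped like the upper but green or pink is not meant.

How it is judged:
On the way, in this order (a step that is already met when the one before it is completed fails the run):
1. the turntable rests against its stop at the station (value of joint turntable between -0.05 and 0.05 rad), for 0.3 s.
2. the upper half is seated on both dowels, faces together (all of step 1 and x of upper_mid in the frame of lower between -0.004 and 0.004 m and y of upper_mid in the frame of lower between -0.004 and 0.004 m and z of upper_mid in the frame of lower between 0.05 and 0.0548 m and angle between the x axis of upper_mid and the x axis of lower, either way round below 0.06 rad), for 0.2 s.
At the end, for the whole second after the job is handed in: Turntable within 0.05 rad of its station; upper half on both dowels within 4 mm and 0.06 rad of the lower, gap under 1.8 mm, at rest; fingers hold it (over 4 N); halves pressed together with over 8 N (own weight is at most 4.2 N) (all of step 2 and contact force between upper and lower above 8 N and contact force between the fingers and upper above 4 N and linear speed of upper below 0.02 m/s); the arm keeps its last pose, push and grip.
It fails at once if the jar is disturbed (moved over 30 mm) (distance of jar from where it was at the start of the episode above 0.03 m).
It fails at once if the beaker is disturbed (moved over 30 mm) (distance of beaker from where it was at the start of the episode above 0.03 m).
It fails at once if the weight is disturbed (moved over 30 mm) (distance of weight from where it was at the start of the episode above 0.03 m).
It also fails if it takes over 56 s, if anything falls off the work surface, if the arm or the gripper's body presses on something with over 40 N, if the wrist force passes 120 N, or if a joint passes its speed limit or range.

ROBOT

A 7-joint arm with a two-finger parallel gripper is mounted at the origin on the work surface. World frame = base frame: x ahead of the robot, y to its left, z up, the work surface at z = 0. Lengths are in m, angles in rad, forces in N, time in s.
With the tool pointing down it reaches from about 0.4 to 0.85 m from the base axis. Payload 10.4 kg.
Tool frame: the origin (TCP) lies midway between the tips of the shut fingers; the grasp point (between the pads) lies 19 mm behind it (manip.hold_point_z is the distance from the TCP to the grasp point, in m); z points along the fingers, y is the line along which they close (so a half turn about z gives the same grasp; the last joint's range is limited). The gripper opens to 85 mm and grips with 20 to 120 N. Pads are 22 mm wide; open, the fingers measure 114 mm over their backs; the gripper's body (76 mm by 85 mm) begins 54 mm behind the grasp point. The pads swing forward as they close: fully open they stand 13 mm farther back than shut.
Start: joints at [1.134, 0.332, -0.065, 1.46, 0.022, 1.35, -0.088], TCP at [0.251, -0.572, 0.231] pointing down, gripper open.
Joint ranges: [-2.6, 2.6], [-0.5, 2.12], [-1.47, 1.34], [0.16, 2.42], [-1.27, 4.41], [0.06, 2.06], [-2.6, 2.6]. Speed limits (rad/s): [2.22, 2.22, 2.79, 2.79, 3.14, 3.14, 3.14].

INTERFACE

Orientations are given as a unit quaternion [x, y, z, w].
In Python, from workcell import manip, eyes, job gives the robot as it stands.
- The arm moves only by the shell command python3 -m crank 'ROWS' [FORCE]. ROWS is JSON, a list that holds one entry, the list of rows, each a list of 7 numbers: the finger opening in cm, from 0 to 8.54, then the shift along the world's x, y, z in cm, then the turn, a rotation vector about the world's x, y, z in degrees. In form: [[[hand, x, y, z, ax, ay, az], ...]]. A call has 1 to 20 rows; each row shifts and turns the commanded pose from where the row before left it; what a row does not reach is not made up. A row lasts 1/8 s, in which the tool goes at most 62.5 mm and 10.7 degrees, less where a joint would pass 70% of its speed; a pose out of reach is approached as far as the arm can. A call with a gripper value outside its range is refused whole. The fingers move at their own pace and stop on an object; FORCE is the grip in N (left out, the last holds). Time passes only in rows, so rows that do not move let the fingers close. It gives the time, the measured TCP pose, the force, the opening and the grip force at its end, in the units of the state.
- manip.get_obs(): the state, without advancing time (a new reading comes with each control period).
- eyes.camera(name): name is "scene" or "side" or "wrist"; returns (picture, depth): 480x640x3 uint8, red, green, blue; 480x640 float32, m along the optical axis (not along the pixel's ray), 0 where there is no reading.
- eyes.camera_params(name): a dict with "fx", "fy", "cx", "cy" (pixels), "world_from_camera" (4x4, takes a point from camera to world coordinates); the wrist camera has in their place "hand_eye" (4x4, takes a point from camera to tool coordinates, whose origin is the TCP and whose axes are the flange's). Camera axes: x right, y down, z forward; pixel columns grow to the right and rows downward; lengths in m; the calibration is good to about 2 mm. A picture is of the moment at which its call begins: read the wrist's pose just before it. camera_params takes no time and is no camera call.
- job.hand_in(): hands the job in; it is judged then, once.
The state is a dict: "clock": time; "joint_pos": joint angles; "joint_velocities": joint speeds; "tau": joint torques, N m; "position": TCP position; "ee_rot": TCP orientation; "ft_force": force on the tool from outside, world axes, zero at the start; "torque": the same for the moment, N m; "grip_width": opening from 0.0 (shut) to 1.0 (fully open); "grasp_force": force on a finger pad.
Only numpy, scipy, OpenCV 4.12 (cv2) and the standard library are available. Lean on these libraries where they do the work, as an engineer would, in place of code of your own. Each camera call takes 0.05 s, during which the arm holds its last target. There are 200 camera calls.

## Working session

There is one attempt and no reset: what is moved stays moved. The work goes in short steps, Python scripts to look and compute and a shell command to move; the robot and the scene stay as the last step left them, time stands still between calls to the robot, and variables do not carry over. Pictures are saved under pics/ and viewed, at most 10 in all, crops included, and the job is handed in when it is done.

```bash
mkdir -p pics; ls; cat > h.py <<'E'
import numpy as np, cv2
from workcell import manip, eyes, job
from scipy.spatial.transform import Rotation as R
def grab(name):
    o=manip.get_obs(); im,d=eyes.camera(name); p=eyes.camera_params(name)
    if name=="wrist":
        T=np.eye(4); T[:3,:3]=R.from_quat(o["ee_rot"]).as_matrix(); T[:3,3]=o["position"]; T=T@np.array(p["hand_eye"])
    else: T=np.array(p["world_from_camera"])
    return im,d,p,T
def save(f,im): cv2.imwrite(f,cv2.cvtColor(im,cv2.COLOR_RGB2BGR))
def cloud(d,p,T):
    v,u=np.mgrid[:480,:640]
    P=np.stack([(u-p["cx"])/p["fx"]*d,(v-p["cy"])/p["fy"]*d,d],-1)
    return P@T[:3,:3].T+T[:3,3]
def onplane(u,v,z,p,T):
    r=T[:3,:3]@np.array([(u-p["cx"])/p["fx"],(v-p["cy"])/p["fy"],1]); return T[:3,3]+r*(z-T[2,3])/r[2]
E
python3 - <<'E'
from h import *
for n in("scene","side"):
    im,d,p,T=grab(n); save(f"pics/{n}.png",im); np.savez(f"{n}.npz",im=im,d=d,T=T); print(n,T[:3,3].round(3),T[:3,2].round(2))
print(manip.get_obs(), manip.hold_point_z)
E
```

```text
pics
scene [ 1.252 -0.439  0.796] [-0.66  0.4  -0.64]
side [ 0.47  -0.839  0.958] [ 0.07  0.71 -0.7 ]
{'clock': 0.1, 'joint_pos': array([ 1.13438636,  0.33280498, -0.0646916 ,  1.46086568,  0.02162602,
        1.34990456, -0.08847153]), 'joint_velocities': array([ 0.00126166,  0.00014451,  0.00052944, -0.00167585, -0.00013193,
       -0.00067383,  0.00048519]), 'tau': array([ 8.68025854e-04, -6.26745915e+01,  4.87080461e-02, -3.92434251e+01,
        1.62203953e-02,  6.90972010e-03,  7.36348966e-05]), 'position': array([ 0.25116015, -0.57194216,  0.2305938 ]), 'ee_rot': array([ 9.78666526e-01,  2.05454171e-01, -1.74342606e-04, -6.19141906e-04]), 'ft_force': array([ 0.46901397, -0.29608593, -0.0465152 ]), 'torque': array([-0.00280605, -0.06652023, -0.01967538]), 'grasp_force': 0.0, 'grip_width': 1.001160103425213} 0.0187
```

View pics/scene.png

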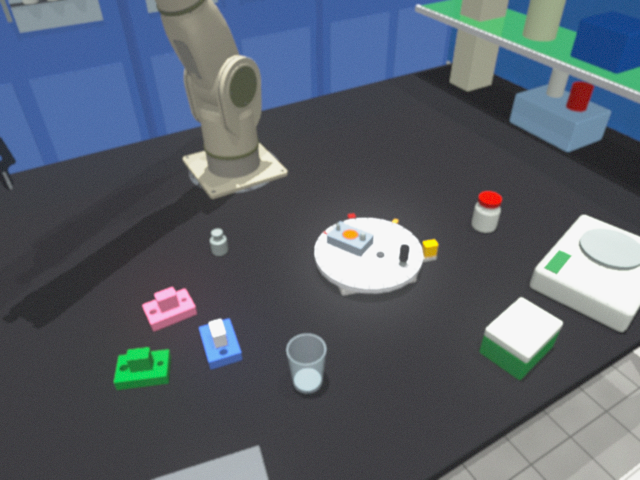

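View pics/side.png

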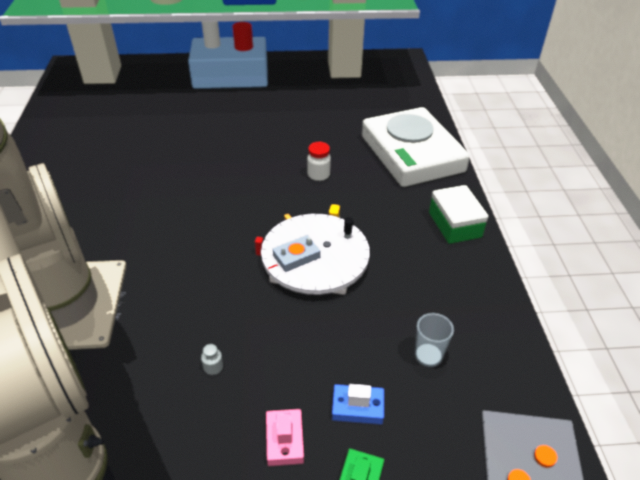

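```bash
python3 - <<'E'
import numpy as np,cv2
a=np.load("side.npz")["im"][190:310,240:400]; b=np.load("side.npz")["im"][370:450,315:405]
a=cv2.resize(a,None,fx=4.5,fy=4.5,interpolation=cv2.INTER_CUBIC);b=cv2.resize(b,None,fx=4.5,fy=4.5,interpolation=cv2.INTER_CUBIC)
cv2.imwrite("pics/c1.png",a[...,::-1]);cv2.imwrite("pics/c2.png",b[...,::-1])
from h import *
for n in("scene","side"):
    z=np.load(n+".npz");p=eyes.camera_params(n);im=z["im"];C=cloud(z["d"],p,z["T"])
    hsv=cv2.cvtColor(im,cv2.COLOR_RGB2HSV).astype(int);H,S,V=hsv[...,0],hsv[...,1],hsv[...,2]
    X=C[...,0];Y=C[...,1];Z=C[...,2];ok=z["d"]>0
    reg=(X>.25)&(X<1)&(Y>-.6)&(Y<.3)&ok
    def rep(nm,m):
        q=C[m]; print(n,nm,m.sum(),np.median(q,0).round(4),q.min(0).round(3),q.max(0).round(3))
    v,u=np.mgrid[:480,:640]
    blue=reg&(H>100)&(H<125)&(S>130)&(Z>.005)&(Z<.08)&(abs(Z-.022)<.006); rep("blue",blue)
    rep("disc",reg&(abs(Z-.04)<.004)&(V>180)&(S<60)&(abs(X-.5)<.25))
    m=reg&(abs(Z-.04)<.004)&(V>180)&(S<60)
    rep("knob",reg&(Z>.055)&(Z<.1)&(V<60))
    rep("yellow",reg&(H>22)&(H<32)&(S>150)&(Z>.01))
    q=C[blue][:,:2].astype(np.float32); print(cv2.minAreaRect(q))
    blk=reg&(Z>.05)&(Z<.06)&(np.hypot(X-np.median(C[blue][:,0]),Y-np.median(C[blue][:,1]))<.05); rep("block",blk)
    print(cv2.minAreaRect(C[blk][:,:2].astype(np.float32)))
    low=reg&(abs(Z-.065)<.004);low&=(np.hypot(X-.5,Y+.05)<.5); rep("low",low)
    for nm,m in(("red",(H<4)|(H>176)),("orange",(H>8)&(H<22))): rep(nm,reg&m&(S>150)&(Z<.08))
E
```

```text
scene blue 757 [ 0.612  -0.2927  0.0218] [ 0.544 -0.319  0.016] [ 0.643 -0.248  0.026]
scene disc 4756 [0.5619 0.0837 0.0399] [ 0.318 -0.297  0.036] [0.661 0.213 0.044]
  return _methods._mean(a, axis=axis, dtype=dtype,
  ret = um.true_divide(
Traceback (most recent call last):
ValueError: zero-size array to reduction operation minimum which has no identity
```

View pics/c1.png

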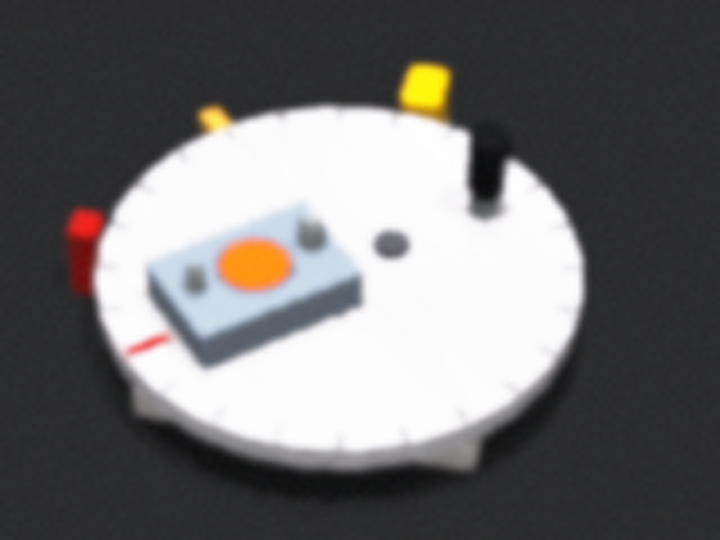

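View pics/c2.png

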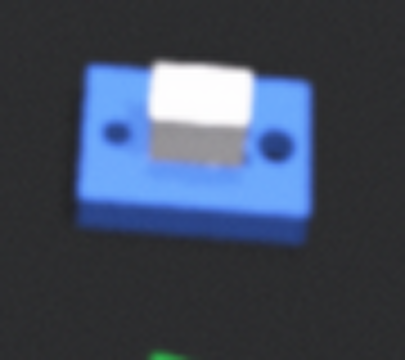

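```bash
python3 - <<'E'
from h import *
from scipy.optimize import least_squares
n="side";z=np.load(n+".npz");p=eyes.camera_params(n);im=z["im"];T=z["T"];C=cloud(z["d"],p,T)
px=lambda x,y,z:onplane(240+x/4.5,190+y/4.5,z,p,T).round(4)
for nm,a in dict(hub=(391,244,.04),knobtop=(490,130,.09),knobpost=(486,213,.04),small=(194,268,.082),large=(311,225,.082),smallb=(194,291,.065),pointer=(85,220,.05),line=(130,351,.04),line2=(168,339,.04),lug=(215,118,.04),stop=(427,75,.05)).items(): print(nm,px(*a))
b=lambda x,y,z:onplane(315+x/4.5,370+y/4.5,z,p,T).round(4)
for a in((88,65),(312,82),(308,216),(79,201),(117,133),(276,146)): print("blue",b(*a,.022))
for a in((155,63),(252,70),(250,124),(150,122)): print("blk",b(*a,.056))
hsv=cv2.cvtColor(im,cv2.COLOR_RGB2HSV).astype(int)
m=(abs(C[...,2]-.04)<.004)&(hsv[...,2]>170)&(hsv[...,1]<60)&(z["d"]>0)
m[:190]=0;m[300:]=0;m[:,:240]=0;m[:,390:]=0
q=C[m];print(np.c_[q.min(0),q.max(0)].round(4).tolist(),cv2.minEnclosingCircle(q[:,:2].astype(np.float32)),np.median(q[:,2]))
for s,(xx,yy) in dict(jar=(319,165),beaker=(432,340),weight=(211,360)).items(): print(s,onplane(xx,yy,.03,p,T).round(3))
E
```

```text
hub [0.5689 0.1105 0.04  ]
knobtop [0.6193 0.1371 0.09  ]
knobpost [0.6189 0.1302 0.04  ]
small [0.47   0.0565 0.082 ]
large [0.527  0.0826 0.082 ]
smallb [0.4695 0.0581 0.065 ]
pointer [0.4169 0.1267 0.05  ]
line [0.4377 0.0444 0.04  ]
line2 [0.456  0.0513 0.04  ]
lug [0.4844 0.2114 0.04  ]
stop [0.5976 0.2278 0.05  ]
blue [ 0.554  -0.2438  0.022 ]
blue [ 0.6447 -0.2581  0.022 ]
blue [ 0.6339 -0.3181  0.022 ]
blue [ 0.5447 -0.3054  0.022 ]
blue [ 0.5627 -0.2762  0.022 ]
blue [ 0.6257 -0.2864  0.022 ]
blk [ 0.5775 -0.2663  0.056 ]
blk [ 0.6155 -0.2721  0.056 ]
blk [ 0.6114 -0.2962  0.056 ]
blk [ 0.5726 -0.2926  0.056 ]
[[0.423, 0.6604], [-0.0242, 0.218], [0.036, 0.044]] ((0.5413750410079956, 0.09661517292261124), 0.12211944162845612) 0.04026139369699849
jar [0.574 0.423 0.03 ]
beaker [ 0.753 -0.161  0.03 ]
weight [ 0.325 -0.18   0.03 ]
```

```bash
python3 -m crank '[[[5,2.6,5,-0.3,0,0,0],[5,2.6,5,-0.3,0,0,0],[5,2.6,5,-0.3,0,0,0],[5,2.6,5,-0.3,0,0,0],[5,2.6,5,-0.3,0,0,0],[5,2.6,5,-0.3,0,0,0],[5,2.6,5,-0.3,0,0,0],[5,2.6,5,-0.3,0,0,0],[5,2.6,5,-0.3,0,0,0],[5,2.6,5,-0.3,0,0,0],[5,2.6,5,-0.3,0,0,0],[5,2.6,5,-0.3,0,0,0],[5,2.6,5,-0.3,0,0,0],[5,2.6,5,-0.3,0,0,0],[5,0,0,0,0,0,0],[5,0,0,0,0,0,0]]]' 30
python3 - <<'E'
from h import *
im,d,p,T=grab("wrist");save("pics/w1.png",im);np.savez("w1.npz",im=im,d=d,T=T)
C=cloud(d,p,T);Z=C[...,2]
for lo,hi in((.084,.096),):
    m=(Z>lo)&(Z<hi)&(d>0)&(im.max(-1)<80)&(np.hypot(C[...,0]-.62,C[...,1]-.13)<.05); q=C[m]
    print(m.sum(),np.median(q,0),q.min(0),q.max(0))
E
```

```text
clock: 2.1
position: [0.6151, 0.1273, 0.1887]
ee_rot: [0.979, 0.205, -0.001, 0.0]
ft_force: [-0.7, -0.6, 0.3]
grip_width: 0.583
grasp_force: 0.0
1049 [0.61732475 0.13207048 0.09037989] [0.60579132 0.12097484 0.08403302] [0.62702704 0.14248402 0.09242478]
```

View pics/w1.png

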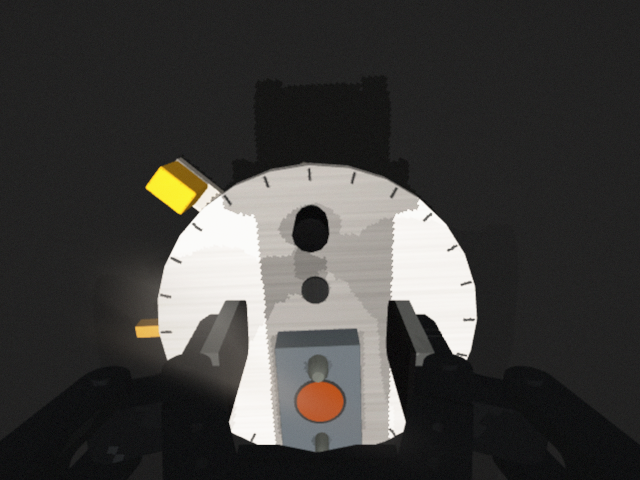

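```bash
python3 -m crank '[[[5,0.2,0.5,-3.5,0,0,0],[5,0,0,-4,0,0,0],[5,0,0,-3.7,0,0,0],[5,0,0,-2.5,0,0,0],[5,0,0,0,0,0,0],[0,0,0,0,0,0,0],[0,0,0,0,0,0,0],[0,0,0,0,0,0,0],[0,0,0,0,0,0,0],[0,0,0,0,0,0,0]]]' 30
```

```text
clock: 3.4
position: [0.6183, 0.1326, 0.0542]
ee_rot: [0.979, 0.205, 0.001, 0.0]
ft_force: [-2.0, -1.6, 7.6]
grip_width: 0.245
grasp_force: 30.0
```

```bash
python3 -m crank '[[[0,0.29,-0.68,0,0,0,-5],[0,0.22,-0.71,0,0,0,-5],[0,0.16,-0.72,0,0,0,-5],[0,0.1,-0.74,0,0,0,-5],[0,0.03,-0.74,0,0,0,-5],[0,-0.03,-0.74,0,0,0,-5],[0,-0.1,-0.74,0,0,0,-5],[0,0,0,0,0,0,0],[0,0,0,0,0,0,0]]]'
```

```text
clock: 4.53
position: [0.626, 0.0817, 0.0542]
ee_rot: [0.995, -0.098, 0.002, -0.0]
ft_force: [4.2, -2.8, 6.3]
grip_width: 0.25
grasp_force: 29.9
```

```bash
python3 -m crank '[[[0,-0.1,-0.55,0,0,0,-4],[0,0,0,0,0,0,0],[0,-0.1,-0.3,0,0,0,-2],[0,0,0,0,0,0,0],[0,0,0,0,0,0,0]]]'
python3 - <<'E'
from h import *
im,d,p,T=grab("side");np.savez("s2.npz",im=im,d=d,T=T)
a=cv2.resize(im[190:310,240:400],None,fx=4.5,fy=4.5,interpolation=cv2.INTER_CUBIC);save("pics/c3.png",a)
E
```

```text
clock: 5.15
position: [0.6242, 0.0729, 0.0542]
ee_rot: [0.989, -0.15, 0.002, -0.0]
ft_force: [4.7, -3.5, 6.0]
grip_width: 0.243
grasp_force: 29.9
```

View pics/c3.png

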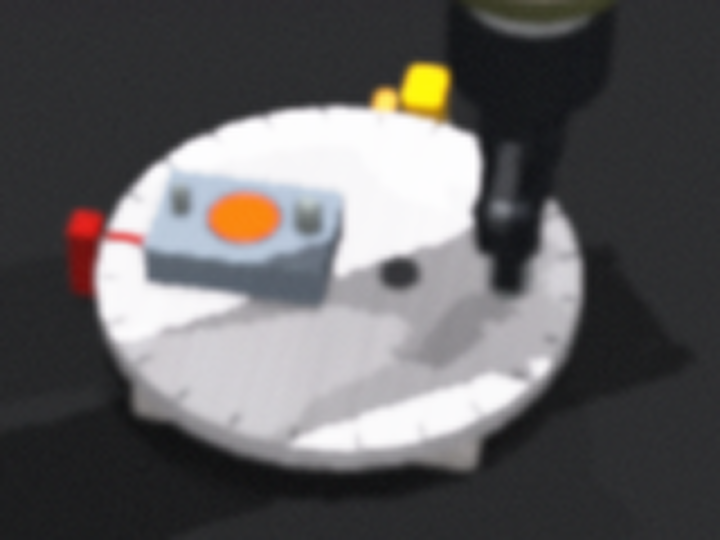

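```bash
python3 -m crank '[[[0,-0.1,-0.3,0,0,0,-2],[0,0,0,0,0,0,0],[0,0,0,0,0,0,0]]]'; python3 -m crank '[[[0,-0.1,-0.3,0,0,0,-2],[0,0,0,0,0,0,0],[0,0,0,0,0,0,0]]]'
```

```text
clock: 5.58
position: [0.6234, 0.0703, 0.0542]
ee_rot: [0.986, -0.167, 0.003, -0.0]
ft_force: [6.9, -1.5, 4.6]
grip_width: 0.25
grasp_force: 30.1
clock: 5.95
position: [0.6231, 0.0705, 0.0542]
ee_rot: [0.983, -0.183, 0.003, -0.002]
ft_force: [12.2, 6.7, -0.5]
grip_width: 0.25
grasp_force: 30.2
```

```bash
python3 -m crank '[[[0,0,0,0,0,0,0],[0,0,0,0,0,0,0],[5,0,0.2,0,0,0,0],[5,0,0,0,0,0,0],[5,0,0,0,0,0,0],[5,0,0,2,0,0,0],[5,0,0,4,0,0,0],[5,-3,1,4,0,0,2],[5,-5,1.5,4,0,0,2],[5,-4.7,1.5,1,0,0,0],[5,0,0,0,0,0,0],[5,0,0,0,0,0,0],[5,0,0,0,0,0,0]]]'
cat > low.py <<'E'
from h import *
im,d,p,T=grab("wrist");np.savez("w2.npz",im=im,d=d,T=T)
C=cloud(d,p,T);Z=C[...,2]
m=(Z>.060)&(Z<.070)&(d>0)&(np.hypot(C[...,0]-.495,C[...,1]-.112)<.07);q=C[m]
print(m.sum(),np.median(q,0),cv2.minAreaRect(q[:,:2].astype(np.float32)))
a=im[60:420,100:560];save("pics/w2.png",cv2.resize(a,None,fx=1.6,fy=1.6,interpolation=cv2.INTER_CUBIC))
E
python3 low.py
```

```text
clock: 7.58
position: [0.4961, 0.1083, 0.2003]
ee_rot: [0.989, -0.151, -0.0, -0.0]
ft_force: [0.2, -0.1, 0.4]
grip_width: 0.587
grasp_force: 0.0
11025 [0.49679253 0.10727963 0.06566448] ((0.4941175580024719, 0.10753175616264343), (0.060064539313316345, 0.09019587188959122), 73.67871856689453)
```

View pics/w2.png

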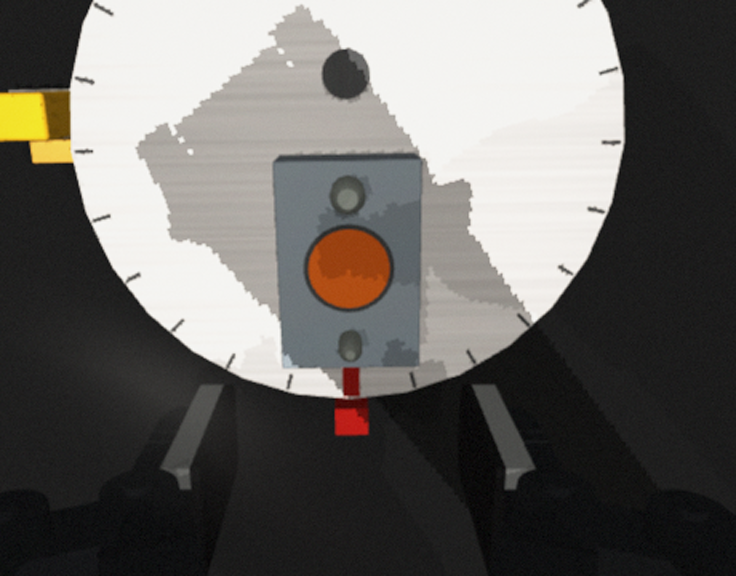

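```bash
python3 -m crank '[[[5,1.4,-5.5,0,0,0,1],[5,1.4,-5.5,0,0,0,1],[5,1.4,-5.5,0,0,0,1],[5,1.4,-5.5,0,0,0,1],[5,1.4,-5.5,0,0,0,1],[5,1.4,-5.5,0,0,0,1],[5,1.4,-5.5,0,0,0,1],[5,0,0,0,0,0,0],[5,0,0,0,0,0,0],[5,0,0,0,0,0,0]]]'
python3 - <<'E'
from h import *
z=np.load("w2.npz");p=eyes.camera_params("wrist")
f=lambda x,y,h:onplane(100+(x+.5)/1.6-.5,60+(y+.5)/1.6-.5,h,p,z["T"]).round(4)
print("dowel tops",f(350,332,.082),f(347,198,.082))
im,d,p,T=grab("wrist");np.savez("w3.npz",im=im,d=d,T=T);save("pics/w3.png",im)
C=cloud(d,p,T);Z=C[...,2]
for lo,hi in((.018,.027),(.052,.06)):
    m=(Z>lo)&(Z<hi)&(d>0)&(np.hypot(C[...,0]-.594,C[...,1]+.281)<.06);q=C[m]
    print(m.sum(),np.median(q,0),cv2.minAreaRect(q[:,:2].astype(np.float32)))
E
```

```text
clock: 8.88
position: [0.5939, -0.2747, 0.2003]
ee_rot: [0.996, -0.089, -0.0, -0.0]
ft_force: [-0.4, 1.1, -0.0]
grip_width: 0.587
grasp_force: 0.0
dowel tops [0.4724 0.1135 0.082 ] [0.5247 0.0983 0.082 ]
6539 [ 0.59987684 -0.28249898  0.0225047 ] ((0.5923753976821899, -0.2828209400177002), (0.060169924050569534, 0.09055761992931366), 80.91619110107422)
1906 [ 0.59362905 -0.28308088  0.05642269] ((0.5926315784454346, -0.2829316258430481), (0.02396397292613983, 0.038390785455703735), 80.8921890258789)
```

View pics/w3.png

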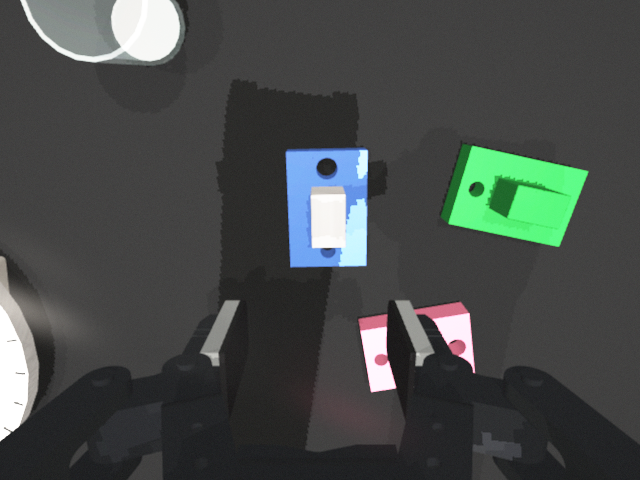

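```bash
python3 -m crank '[[[5,-0.14,-0.82,-4,0,0,1.1],[5,0,0,-4.5,0,0,0],[5,0,0,-4.5,0,0,0],[5,0,0,-3,0,0,0],[5,0,0,-1.2,0,0,0],[5,0,0,0,0,0,0],[5,0,0,0,0,0,0],[0,0,0,0,0,0,0],[0,0,0,0,0,0,0],[0,0,0,0,0,0,0],[0,0,0,0,0,0,0],[0,0,0,0,0,0,0],[0,0,0,0,0,0,0]]]' 70
```

```text
clock: 10.55
position: [0.5929, -0.2846, 0.0297]
ee_rot: [0.997, -0.08, 0.001, 0.0]
ft_force: [-0.7, 1.2, 6.0]
grip_width: 0.268
grasp_force: 70.0
```

```bash
python3 -m crank '[[[0,0,0,2,0,0,0],[0,0,0,4,0,0,0],[0,0,0,5,0,0,0],[0,0,0,4,0,0,0],[0,0,0,0,0,0,0],[0,0,0,0,0,0,0]]]'
python3 - <<'E'
from h import *
z=np.load("w2.npz");p=eyes.camera_params("wrist");C=cloud(z["d"],p,z["T"]);Z=C[...,2]
c=np.array([.4941,.1075]);e=np.array([np.cos(-.2845),np.sin(-.2845)])
for s in(-32,32):
    t=c+e*s/1000
    m=(Z>.078)&(Z<.086)&(np.hypot(C[...,0]-t[0],C[...,1]-t[1])<.014);q=C[m]
    print(s,m.sum(),(q.mean(0)).round(4) if m.any() else "",((q.min(0)+q.max(0))/2).round(4) if m.any() else "",t.round(4))
im,d,p,T=grab("wrist");np.savez("w4.npz",im=im,d=d,T=T);save("pics/w4.png",im)
o=manip.get_obs();print(o["position"],2*np.degrees(np.arctan2(o["ee_rot"][1],o["ee_rot"][0])),o["ft_force"])
hsv=cv2.cvtColor(im,cv2.COLOR_RGB2HSV);m=(hsv[...,0]>100)&(hsv[...,0]<125)&(hsv[...,1]>120)&(d>0)&(d<.35)
C=cloud(d,p,T);q=C[m];print(m.sum(),np.percentile(q[:,2],[2,50,98]))
q=q[q[:,2]>np.percentile(q[:,2],70)-.004];print(cv2.minAreaRect(q[:,:2].astype(np.float32)))
E
```

```text
clock: 11.3
position: [0.5915, -0.2843, 0.1778]
ee_rot: [0.997, -0.08, -0.001, -0.0]
ft_force: [-1.5, 0.8, -4.5]
grip_width: 0.27
grasp_force: 69.1
-32 138 [0.4643 0.1162 0.0805] [0.4635 0.1165 0.0809] [0.4634 0.1165]
32 354 [0.5253 0.0983 0.081 ] [0.5249 0.0984 0.0809] [0.5248 0.0985]
[ 0.59119624 -0.28416448  0.17703741] -9.193137722210938 [-0.6537415  -0.64016743 -3.89553861]
16050 [0.15209277 0.1704019  0.17174231]
((0.5908575057983398, -0.28515711426734924), (0.06042582914233208, 0.09023503214120865), 80.72781372070312)
```

View pics/w4.png

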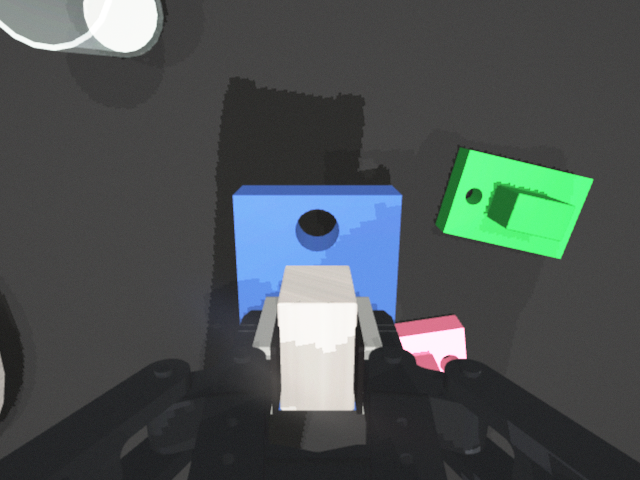

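```bash
python3 -m crank '[[[0,-1.38,5.5,0,0,0,-1],[0,-1.38,5.61,0,0,0,-1],[0,-1.38,5.61,0,0,0,-1],[0,-1.38,5.61,0,0,0,-1],[0,-1.38,5.61,0,0,0,-1],[0,-1.38,5.61,0,0,0,-1],[0,-1.38,5.61,0,0,0,-1.2],[0,0,0,-2,0,0,0],[0,0,0,-2,0,0,0],[0,0,0,-1,0,0,0],[0,0,0,0,0,0,0],[0,0,0,0,0,0,0],[0,0,0,0,0,0,0]]]'
cat > chk.py <<'E'
from h import *
o=manip.get_obs();print(o["position"].round(4),2*np.degrees(np.arctan2(o["ee_rot"][1],o["ee_rot"][0])),o["ee_rot"].round(4),o["ft_force"].round(1))
im,d,p,T=grab("wrist");save("pics/w5.png",im)
hsv=cv2.cvtColor(im,cv2.COLOR_RGB2HSV);m=(hsv[...,0]>100)&(hsv[...,0]<125)&(hsv[...,1]>120)&(d>0)&(d<.35)
C=cloud(d,p,T);q=C[m];print(m.sum(),np.percentile(q[:,2],[2,50,98]))
q=q[q[:,2]>np.percentile(q[:,2],70)-.004];print(cv2.minAreaRect(q[:,:2].astype(np.float32)))
E
python3 chk.py
```

```text
clock: 12.98
position: [0.4959, 0.1072, 0.129]
ee_rot: [0.99, -0.143, 0.001, -0.0]
ft_force: [0.2, -0.9, -2.6]
grip_width: 0.267
grasp_force: 69.4
[0.4959 0.1072 0.129 ] -16.406738678064798 [ 9.898e-01 -1.427e-01  5.000e-04 -1.000e-04] [ 0.2 -0.9 -2.6]
16513 [0.10639102 0.12180528 0.20646   ]
((0.5017845034599304, 0.10550273954868317), (0.09274081885814667, 0.09792034327983856), 33.617454528808594)
```

```bash
sed -i 's/^q=q\[q.*$/q=q[abs(q[:,2]-np.median(q[:,2]))<.004];print(cv2.minAreaRect(q[:,:2].astype(np.float32)))/' chk.py
python3 -m crank '[[[0,-0.13,0.12,0,0,0,0],[0,0,0,-1,0,0,0],[0,0,0,0,0,0,0],[0,0,0,0,0,0,0]]]'; python3 chk.py
```

```text
clock: 13.52
position: [0.4941, 0.1084, 0.1182]
ee_rot: [0.99, -0.143, -0.0, 0.0]
ft_force: [0.8, -0.3, -4.4]
grip_width: 0.26
grasp_force: 69.4
[0.4941 0.1084 0.1182] -16.38950967242422 [ 9.898e-01 -1.425e-01 -2.000e-04  1.000e-04] [ 0.8 -0.3 -4.4]
16742 [0.09560999 0.11098755 0.1977773 ]
((0.4931650161743164, 0.1073729544878006), (0.05979210138320923, 0.09100800007581711), 73.47112274169922)
```

```bash
python3 -m crank '[[[0,0.08,0,-0.5,0,0,0],[0,0,0,-0.4,0,0,0],[0,0,0,-0.3,0,0,0],[0,0,0,-0.2,0,0,0],[0,0,0,0,0,0,0],[0,0,0,0,0,0,0]]]'
```

```text
clock: 14.32
position: [0.4951, 0.1084, 0.1045]
ee_rot: [0.99, -0.143, 0.0, -0.0]
ft_force: [-0.1, -0.5, -3.7]
grip_width: 0.267
grasp_force: 69.4
```

```bash
python3 -m crank '[[[0,0,0,-0.3,0,0,0],[0,0,0,-0.3,0,0,0],[0,0,0,-0.3,0,0,0],[0,0,0,0,0,0,0],[0,0,0,0,0,0,0]]]';python3 -m crank '[[[0,0,0,-0.2,0,0,0],[0,0,0,0,0,0,0],[0,0,0,0,0,0,0]]]'
```

```text
clock: 14.95
position: [0.495, 0.1084, 0.0954]
ee_rot: [0.99, -0.143, -0.0, 0.0]
ft_force: [0.4, -0.7, -3.4]
grip_width: 0.265
grasp_force: 69.6
clock: 15.32
position: [0.4952, 0.1085, 0.0946]
ee_rot: [0.99, -0.143, 0.0, 0.0]
ft_force: [-6.7, -1.4, 11.1]
grip_width: 0.265
grasp_force: 71.5
```

```bash
python3 chk.py; python3 - <<'E'
from h import *
im,d,p,T=grab("side");a=cv2.resize(im[170:310,220:420],None,fx=4,fy=4,interpolation=cv2.INTER_CUBIC);save("pics/c4.png",a)
print(manip.get_obs()["torque"])
E
```

```text
[0.4952 0.1085 0.0946] -16.38848966105397 [ 9.898e-01 -1.425e-01  4.000e-04  2.000e-04] [-6.7 -1.4 11.1]
17371 [0.07210518 0.08756592 0.17618098]
((0.49442267417907715, 0.10736905783414841), (0.06009577587246895, 0.09069199860095978), 73.64310455322266)
[-0.37280688  1.3202294  -0.03474308]
```

View pics/c4.png

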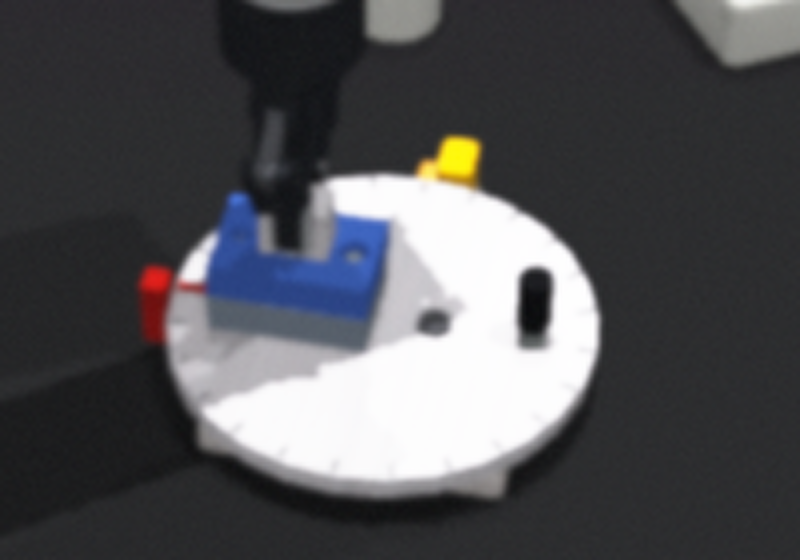

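```bash
python3 -m crank '[[[0,0,0,-0.02,0,0,0],[0,0,0,0,0,0,0],[0,0,0,0,0,0,0],[0,0,0,0,0,0,0],[0,0,0,0,0,0,0]]]'
```

```text
clock: 16.05
position: [0.4952, 0.1085, 0.0946]
ee_rot: [0.99, -0.143, 0.0, 0.0]
ft_force: [-7.0, -1.9, 15.3]
grip_width: 0.271
grasp_force: 71.8
```

Seated and steady at about 15 N, lug against the stop.

```bash
python3 -c "
from workcell import job
print(job.hand_in())"
```

```text
the job is handed in; nothing more can be done
None
```

The turntable is at its stop, and the blue half is seated on both dowels, still gripped and pressed at about 15 N. I handed the job in at about 16 s; the hand-in gave no verdict back.

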